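# Clear down the snowshoe mending board

## Task

Clear down the mending board: first put every heel riser that is on it into the shallow plywood parts tray and screw both pots' caps fully shut, in any order, so that no chips get in. Then take the green scraper from its black rest and wipe every loose chip off the board into the trough at its end, touching the sharp chips only with the scraper and never with the gripper or arm, and finally stand the scraper back upright in its rest. Leave the other things on the worktop where they are.

Things in the scene. Friction and masses are not known exactly. Their poses are not given: they have to be found in the camera images.
- board: fixed wooden board; origin on the worktop under the middle of its flat 240 x 240 mm panel, whose top is 45 mm up. Side rails beyond own x = +-120 mm (12 mm wide) stand 16 mm above the panel. The +y end (y = +120 mm) is open, no rail. At y = -120 mm the panel drops off square into the trough: floor 6 mm up, to y = -216 mm, as wide as the panel; its end wall and side walls 61 mm high
- scraper: green scraper block, standing: foot 60 mm thick (own x), 120 mm wide (own y), 24 mm high with flat underside; on its middle an upright grip 28 mm thick (own x), 84 mm wide (own y), 24 to 66 mm above the underside. 0.22 kg. Origin at the middle of the underside, z up; same both ways round. Pushed along its own x, wide face first. Starts in its rest
- rest: black scraper rest, fixed: a shallow pan 94 (own x) x 154 (own y) mm outside, walls 5 mm thick and 14 mm high, floor 5 mm above the worktop; the scraper stands in it with its width along the pan's own y, with 12 mm play all round. Origin on the worktop under its middle
- tray: plywood parts tray, fixed: 150 (own x) x 140 (own y) mm outside, walls 5 mm thick and 20 mm high, floor 5 mm thick. Both risers fit side by side with their length along the tray's own y. Origin on the worktop under its middle. Tray, rest and the two pots stand in four places, left and right of the board, and swap places from start to start
- pot_a_cap (a joint): captive white screw cap of pot a. 0 = screwed fully shut, at a hard stop (the cap's dark pointer then stands at the dark rib on the pot's shoulder); grows as the cap is unscrewed, anticlockwise from above; starts at 1.8 to 3.8 rad, so turn it clockwise from above by the joint value. The cap does not rise or fall and stays where it is left; friction 0.12 N m
- pot_a_bar (a point): top middle of the upright bar grip (56 mm long, 16 wide, 26 high: 58 to 84 mm above the worktop) on the 62 mm round cap of pot a, a fixed aluminium pot 84 mm across, on the cap's turning axis; own x runs along the bar towards the pointer, z up; turns with the cap
- pot_b_cap (a joint): captive white screw cap of pot b. 0 = screwed fully shut, at a hard stop (the cap's dark pointer then stands at the dark rib on the pot's shoulder); grows as the cap is unscrewed, anticlockwise from above; starts at 1.8 to 3.8 rad, so turn it clockwise from above by the joint value. The cap does not rise or fall and stays where it is left; friction 0.12 N m
- pot_b_bar (a point): top middle of the upright bar grip (56 mm long, 16 wide, 26 high: 58 to 84 mm above the worktop) on the 62 mm round cap of pot b, a fixed aluminium pot 84 mm across, on the cap's turning axis; own x runs along the bar towards the pointer, z up; turns with the cap
- riser_a: grey plastic heel riser (one), a chunky block 90 mm long (own x), 42 mm wide (own y), 45 mm high, the top 15 mm only 66 mm long (own x -41 to +25 mm); 0.11 kg. Origin at the middle of its underside. Starts on the board's panel. One or both risers are there; an absent one reads None
- riser_b: grey plastic heel riser (the other), a chunky block 90 mm long (own x), 42 mm wide (own y), 45 mm high, the top 15 mm only 66 mm long (own x -41 to +25 mm); 0.11 kg. Origin at the middle of its underside. Starts on the board's panel. One or both risers are there; an absent one reads None
- chip_1: black plastic chip no. 1, a flat flake about 40 x 24 mm and 10 mm thick, 18 g, lying flat on the board's panel at the start; origin at the middle of its underside. Three to five of the five chips are there, the others are absent (None)
- chip_2: black plastic chip no. 2, a flat flake about 40 x 24 mm and 10 mm thick, 18 g, lying flat on the board's panel at the start; origin at the middle of its underside. Three to five of the five chips are there, the others are absent (None)
- chip_3: black plastic chip no. 3, a flat flake about 40 x 24 mm and 10 mm thick, 18 g, lying flat on the board's panel at the start; origin at the middle of its underside. Three to five of the five chips are there, the others are absent (None)
- chip_4: black plastic chip no. 4, a flat flake about 40 x 24 mm and 10 mm thick, 18 g, lying flat on the board's panel at the start; origin at the middle of its underside. Three to five of the five chips are there, the others are absent (None)
- chip_5: black plastic chip no. 5, a flat flake about 40 x 24 mm and 10 mm thick, 18 g, lying flat on the board's panel at the start; origin at the middle of its underside. Three to five of the five chips are there, the others are absent (None)
- buckle: red ratchet buckle, 75 mm, near the robot; leave alone
- setter: brass grommet setter, 40 mm across, 66 mm high, standing near the robot; leave alone
- wax_tin: round wax tin, 70 mm across, 30 mm high, on the far side; leave alone
- strap_plate: steel strap plate, 110 x 30 mm, just beyond the board; leave alone
There are look-alikes about, which are no part of the job. There is more than one size of the tray; the job needs the largest.

How it is judged:
By the outcome, as a careful person would: the job done as asked, in the order asked, and still so for the second after the job is handed in, with the robot touching nothing.
Of chip_1, chip_2, chip_3, chip_4, chip_5 only 3 to 5 are there at a start; the rules pass over those that are not, and their reading is None.
Of riser_a, riser_b only 1 to 2 are there at a start; the rules pass over those that are not, and their reading is None.
At some moment in a run one of riser_a, riser_b, chip_1, chip_2, chip_3, chip_4, chip_5 may be knocked a few centimetres aside while the robot is not near it.
Once in a run the grip may slacken for a moment while it holds something.
It also fails if it takes over 210 s, if anything falls off the work surface, if the arm or the gripper's body presses on something with over 40 N, if the wrist force passes 120 N, or if a joint passes its speed limit or range.

## Robot

A 6-joint arm with a two-finger parallel gripper is mounted at the origin on the work surface. World frame = base frame: x ahead of the robot, y to its left, z up, the work surface at z = 0. Lengths are in mm, angles in rad, forces in N, time in s.
With the tool pointing down it reaches from about 300 to 775 mm from the base axis. Payload 14.6 kg.
Tool frame: the origin (TCP) lies midway between the tips of the shut fingers; the grasp point (between the pads) lies 19 mm behind it; y points along the fingers, z is the direction in which the jaws open and shut, and the axes are right-handed (so a half turn about y gives the same grasp; the last joint's range is limited). The gripper opens to 94 mm and grips with 3 to 60 N. Pads are 16 mm wide; open, the fingers measure 119 mm over their backs; the gripper's body (75 mm by 177 mm) begins 78 mm behind the grasp point.
Start: joints at [-1.366, 0.3, 1.521, -0, 1.321, -0.067], TCP at [147.649, -529.801, 205.446] pointing down, gripper open.
Joint ranges: [-3.03, 3.03], [-0.79, 2.21], [0.23, 2.52], [-1.04, 4.18], [0, 3.07], [-2.55, 2.55]. Speed limits (rad/s): [2.22, 2.22, 2.57, 3.14, 3.14, 3.14].

## Interface

Orientations are given as [roll, pitch, yaw] about the fixed x, y, z axes, in that order (R = Rz(yaw) Ry(pitch) Rx(roll)).
In Python, from cell import manip gives the robot as it stands.
- The arm moves only by the tool play_rows, never from a script. Its argument "series" is a list of rows, each a list of 3 entries, a list of its own where there are three numbers: the shift along the tool's x, y, z in m, then the turn about the tool's y in rad, then the closure, from 0 (fully open) to 1 (shut). In form: [[[dx, dy, dz], twist, grip], ...]. A call has 1 to 20 rows; each row is the pose to reach, as a shift and turn from the pose measured when the call began, along the tool's axes at that moment; what a row does not reach only later rows make up. A row lasts 1/10 s, in which the tool goes at most 50 mm and 8.59 degrees, less where a joint would pass 70% of its speed; a pose out of reach is approached as far as the arm can. A call with a gripper value outside its range is refused whole. The fingers move at their own pace and stop on an object; "squeeze" is the grip in N (left out, the last holds). Time passes only in rows, so rows that repeat a pose let the fingers close. It gives the time, the measured TCP pose, the force and the opening at its end, in the units of the state.
- manip.read_state(): the state, without advancing time (a new reading comes with each control period).
- manip.camera(name): name is "side" or "top" or "wrist"; returns the picture (480x640x3 uint8, red, green, blue); there is no depth.
- manip.camera_params(name): a dict with "K" (3x3 intrinsics, pixels), "rvec" (rotation vector, rad) and "tvec" (3), from world to camera coordinates, as OpenCV has them. Camera axes: x right, y down, z forward; pixel columns grow to the right and rows downward; lengths in mm; the calibration is good to about 2 mm. A picture is of the moment at which its call begins: read the wrist's pose just before it. camera_params takes no time and is no camera call; for the wrist camera it gives the pose at the moment of the call.
- manip.sign_off(): hands the job in, once; it reports no verdict.
The state is a dict: "clock": time; "joints": joint angles; "qd": joint speeds; "effort": joint torques, N m; "eef_pos": TCP position; "eef_rot": TCP orientation; "wrist_force": force on the tool from outside, world axes, zero at the start; "moment": the same for the moment, N m; "finger_gap": finger opening in mm.
Only numpy, scipy, OpenCV 4.12 (cv2) and the standard library are available. Lean on these libraries where they do the work, as an engineer would, in place of code of your own. Each camera call takes 0.05 s, during which the arm holds its last target. There are 200 camera calls.

## Working session

There is one attempt and no reset: what is moved stays moved. The work goes in short steps, Python scripts to look and compute and a tool call to move; the robot and the scene stay as the last step left them, time stands still between calls to the robot, and variables do not carry over. Pictures are saved under pics/ and viewed, about 12 in all and at most 16, crops included, and the job is handed in when it is done.

Besides the shell and the picture viewer there is one more tool, called after ">>>" as name(argument=value, ...), one argument or row to a line, values as JSON. play_rows: Moves the arm, as the interface text tells. Its arguments: {"type":"object","properties":{"series":{"type":"array","items":{"type":"array"}},"squeeze":{"type":"number"}},"required":["series"]}

```bash
ls; mkdir -p pics
python3 - <<'E'
from cell import manip
import cv2
print(manip.read_state())
for n in ("top","side","wrist"):
    p=manip.camera_params(n);print(n,p)
    cv2.imwrite(f"pics/{n}0.png",manip.camera(n)[:,:,::-1])
E
```

```text
pics
{'clock': 0.0, 'joints': array([-1.36556917e+00,  3.00484187e-01,  1.52159484e+00, -9.34240371e-06,
        1.32069807e+00, -6.66389218e-02]), 'qd': array([-1.07969755e-03, -2.64047551e-04,  1.98147554e-04,  1.31245946e-03,
       -8.03312062e-04,  5.63073481e-06]), 'effort': array([-4.52463360e-05, -5.31810415e+01, -3.52743459e+01,  7.08816829e-02,
        2.42544775e-02, -1.19311371e-04]), 'eef_pos': array([ 147.61047784, -529.54274824,  204.87333231]), 'eef_rot': array([-1.57197875e+00,  6.98428642e-05, -2.86972430e+00]), 'wrist_force': array([-0.75849085, -0.04314443, -0.23249123]), 'moment': array([ 0.01881381, -0.00955506, -0.01483582]), 'finger_gap': 93.79495083728291}
top {'K': array([[442.34162364,   0.        , 318.65525606],
       [  0.        , 442.34162364, 246.1733604 ],
       [  0.        ,   0.        ,   1.        ]]), 'rvec': array([ 2.05597682, -2.16900053,  0.23939463]), 'tvec': array([ 106.43459922,  562.22500743, 1085.39841492])}
side {'K': array([[450.05145254,   0.        , 321.92455732],
       [  0.        , 450.05145254, 240.68620793],
       [  0.        ,   0.        ,   1.        ]]), 'rvec': array([ 2.26203902, -0.66133851,  0.27186301]), 'tvec': array([-412.69181331,  313.35351274,  795.19314038])}
wrist {'K': array([[419.80656547,   0.        , 312.14846821],
       [  0.        , 419.80656547, 239.77570807],
       [  0.        ,   0.        ,   1.        ]]), 'rvec': array([-2.3328843 ,  1.77124323,  0.230409  ]), 'tvec': array([-549.47831436,  -26.98657006,  391.37712718])}
```

View pics/top0.png

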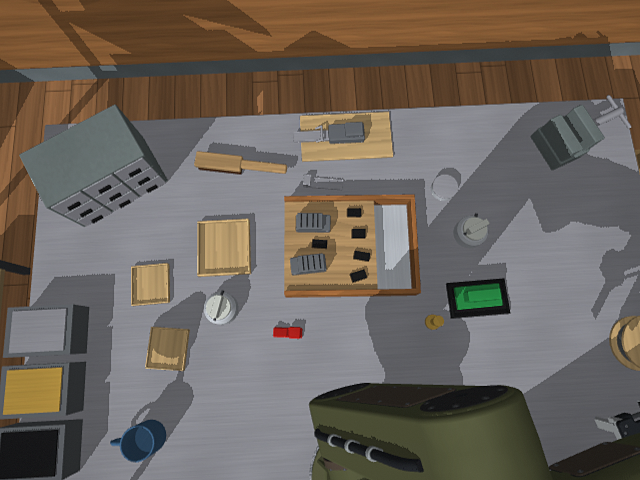

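View pics/side0.png

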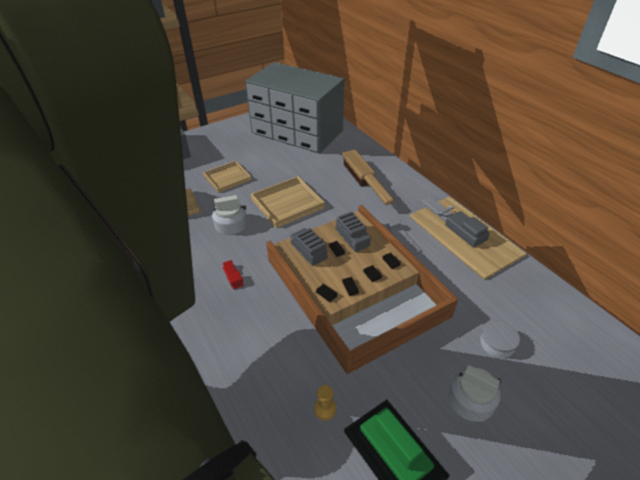

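The top view shows the board at (285–418, 195–297) with its trough to the right. There are two risers and five chips on it. The largest tray is at (224,247), the pots are at (219,307) and (473,230), and the rest with the scraper is at (478,298). Next I zoom in and measure.

```bash
cat > h.py <<'E'
import numpy as np, cv2
from cell import manip
def cam(n):
    p=manip.camera_params(n); R=cv2.Rodrigues(p["rvec"])[0]; return p["K"],R,np.array(p["tvec"])
def ray(c,uv,z):
    K,R,t=c; uv=np.atleast_2d(np.float64(uv)); d=np.c_[uv,np.ones(len(uv))]@np.linalg.inv(K).T@R
    o=-R.T@t; return o+d*((z-o[2])/d[:,2])[:,None]
def proj(c,P):
    K,R,t=c; q=(np.atleast_2d(P)@R.T+t)@K.T; return q[:,:2]/q[:,2:]
def tool(): # columns = tool axes in world
    s=manip.read_state(); r,p,y=s["eef_rot"]
    from scipy.spatial.transform import Rotation as Ro
    return s, Ro.from_euler("xyz",[r,p,y]).as_matrix()
def rel(target): # world target mm -> shift in tool axes, m
    s,R=tool(); return np.round(R.T@(np.array(target)-s["eef_pos"])/1000,4)
def comps(mask,amin):
    n,l,st,ce=cv2.connectedComponentsWithStats(mask.astype(np.uint8))
    return [(st[i,4],ce[i],cv2.minAreaRect(np.argwhere(l==i)[:,::-1].astype(np.float32))) for i in range(1,n) if st[i,4]>=amin]
E
python3 - <<'E'
from h import *
im=cv2.imread("pics/top0.png"); c=cam("top")
cv2.imwrite("pics/z1.png",cv2.resize(im[180:330,190:520],None,fx=2.42,fy=2.42,interpolation=cv2.INTER_CUBIC))
hsv=cv2.cvtColor(im,cv2.COLOR_BGR2HSV)
roi=np.zeros(im.shape[:2],bool); roi[195:297,285:380]=1
for a,ce,r in comps(roi&(hsv[...,2]<45),20): print("dark",a,ce.round(1),ray(c,ce,55).round(0)[0],r[1:])
g=(hsv[...,0]>45)&(hsv[...,0]<75)&(hsv[...,1]>150)
for a,ce,r in comps(g,50): print("green",a,ce.round(1),ray(c,cv2.boxPoints(r),29).round(0).tolist())
R=tool()[1]; print("tool axes\n",R.round(2))
w=cam("wrist"); print("wristcam pos",(-w[1].T@w[2]).round(0), "tcp",tool()[0]["eef_pos"])
E
```

```text
dark 99 [354.1 212.2] [655. -23.  55.] ((8.0, 13.0), 90.0)
dark 117 [358. 233.] [598. -29.  55.] ((8.0, 12.0), 90.0)
dark 116 [319.2 243.5] [575.  74.  55.] ((7.0, 14.0), 90.0)
dark 122 [361.6 255.5] [538. -34.  55.] ((15.289106369018555, 7.726752281188965), 9.462322235107422)
dark 123 [358.  275.2] [487. -21.  55.] ((8.221921920776367, 14.862703323364258), 71.56504821777344)
green 1061 [477.9 296. ] [[447.0, -270.0, 29.0], [452.0, -394.0, 29.0], [392.0, -392.0, 29.0], [388.0, -269.0, 29.0]]
tool axes
 [[-0.96 -0.    0.27]
 [-0.27  0.   -0.96]
 [-0.   -1.   -0.  ]]
wristcam pos [ 218. -510.  385.] tcp [ 147.61433054 -529.6256034   205.04549218]
```

View pics/z1.png

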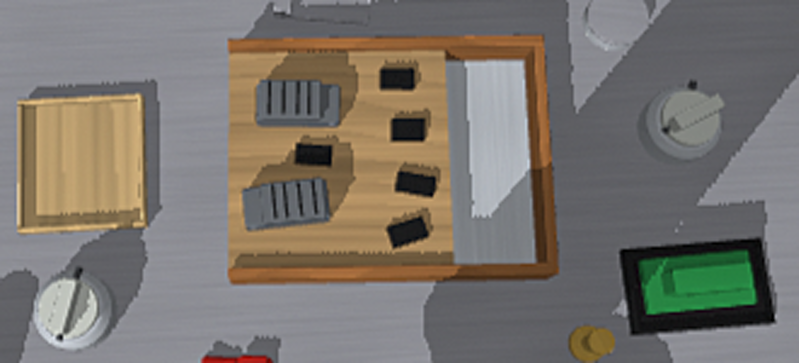

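The zoom shows the panel spanning (229–450, 52–268), the tray at (17–146, 94–232), and pots with centres near (684,122) and (73,310). I convert these to world positions.

Run:
```python
from h import *
c=cam("top"); Z=lambda *p: np.array(p)/2.42+[190,180]
def s(n,p,z): print(n,ray(c,Z(*p),z)[:,:2].round(0).tolist())
s("panel TL,BL,BR,TR",[(229,52),(229,268),(454,265),(446,52)],45)
s("rail tops outer",[(229,38),(230,283),(557,277),(543,36)],61)
s("tray",[(17,99),(143,94),(146,225),(18,232)],20)
s("rest",[(621,250),(761,238),(776,322),(629,335)],14)
s("potR bar ends",[(667,128),(722,100)],84); s("potR rib",[(692,85)],45); s("cap mid",[(690,122)],58)
s("potL bar ends",[(60,336),(84,280)],84); s("potL rib",[(79,272)],45)
s("riserT low body z30",[(257,82),(338,85),(338,125),(257,123)],37)
s("riserT",[(257,80),(319,80),(319,118),(257,120)],90)
s("riserB",[(243,188),(324,178),(328,218),(248,228)],90)
```

```text
panel TL,BL,BR,TR [[698.0, 161.0], [458.0, 170.0], [449.0, -69.0], [685.0, -80.0]]
rail tops outer [[709.0, 159.0], [440.0, 168.0], [428.0, -174.0], [693.0, -185.0]]
tray [[663.0, 401.0], [662.0, 260.0], [513.0, 260.0], [513.0, 399.0]]
rest [[459.0, -258.0], [464.0, -414.0], [372.0, -417.0], [366.0, -256.0]]
potR bar ends [[577.0, -300.0], [604.0, -363.0]]
potR rib [[633.0, -348.0]]
cap mid [[588.0, -336.0]]
potL bar ends [[394.0, 340.0], [449.0, 315.0]]
potL rib [[462.0, 328.0]]
riserT low body z30 [[664.0, 131.0], [656.0, 42.0], [610.0, 44.0], [617.0, 133.0]]
riserT [[650.0, 130.0], [647.0, 64.0], [605.0, 66.0], [607.0, 131.0]]
riserB [[535.0, 149.0], [541.0, 65.0], [499.0, 63.0], [493.0, 146.0]]
```

>>> play_rows(
  series=[
    [[-0.48,0,-0.072],-1.7,0],
    [[-0.48,0,-0.072],-1.7,0],
    [[-0.48,0,-0.072],-1.7,0],
    [[-0.48,0,-0.072],-1.7,0],
    [[-0.48,0,-0.072],-1.7,0],
    [[-0.48,0,-0.072],-1.7,0],
    [[-0.48,0,-0.072],-1.7,0],
    [[-0.48,0,-0.072],-1.7,0],
    [[-0.48,0,-0.072],-1.7,0],
    [[-0.48,0,-0.072],-1.7,0],
    [[-0.48,0,-0.072],-1.7,0],
    [[-0.48,0,-0.072],-1.7,0],
    [[-0.48,0,-0.072],-1.7,0],
    [[-0.48,0,-0.072],-1.7,0],
  ],
  squeeze=30,
)

```text
clock: 1.55
eef_pos: [590.5, -331.4, 204.9]
eef_rot: [-1.571, 0.001, -1.172]
wrist_force: [0.3, -0.2, 0.7]
finger_gap: 94.3
```

Run:
```python
from h import *
s,R=tool(); print(s["clock"],s["eef_pos"],s["eef_rot"],s["joints"],R.round(3))
w=cam("wrist"); im=manip.camera("wrist"); cv2.imwrite("pics/w1.png",im[:,:,::-1])
print(proj(w,[[590,-331,84],[633,-348,45],[590,-331,0]]))
np.savez("w1.npz",K=w[0],R=w[1],t=w[2])
```

```text
1.55 [ 590.50700808 -331.44133632  204.88907555] [-1.57087657e+00  1.21920950e-03 -1.17187506e+00] [-5.65791057e-01  5.94764952e-01  1.10253483e+00  6.33553779e-04
  1.44534066e+00 -9.64791980e-01] [[ 0.388 -0.001  0.921]
 [-0.921  0.001  0.388]
 [-0.001 -1.    -0.   ]]
[[312.2078165  232.33480797]
 [351.25059616 258.70505753]
 [312.23174936 211.12224802]]
```

View pics/w1.png

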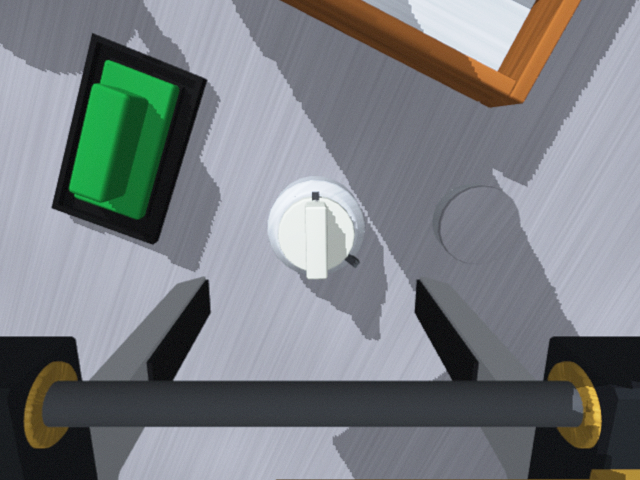

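The bar runs from (315,204) to (317,278), with the pointer at (315,196) and the rib at (352,260). The scraper grip top spans (75–148, 84–202).

Run:
```python
from h import *
d=np.load("w1.npz"); w=(d["K"],d["R"],d["t"])
e=ray(w,[(315.5,204),(316.5,278)],84)[:,:2]; m=e.mean(0); print(e.round(1),m, np.linalg.norm(e[0]-e[1]))
rib=ray(w,[(353,260)],45)[0,:2]; print(rib, "ptr ang",np.arctan2(*(e[0]-e[1])[::-1]),"rib ang",np.arctan2(*(rib-m)[::-1]), np.linalg.norm(rib-m))
g=ray(w,[(92,84),(148,93),(121,202),(69,191)],71)[:,:2]; print("grip",g.round(0).tolist(),g.mean(0))
r=ray(w,[(94,35),(206,79),(157,243),(53,208)],14)[:,:2]; print("rest",r.round(0).tolist(),r.mean(0))
print(rel([*m,61]))
```

```text
[[ 584.  -310.6]
 [ 606.8 -362.5]] [ 595.4146741  -336.58803148] 56.71474835662881
[ 634.83482872 -348.47045091] ptr ang 1.985117025373022 rib ang -0.2927682559031808 41.17208376990277
grip [[407.0, -295.0], [445.0, -286.0], [449.0, -368.0], [411.0, -375.0]] [ 427.83163914 -331.08434114]
rest [[370.0, -264.0], [465.0, -260.0], [470.0, -411.0], [374.0, -416.0]] [ 419.55495023 -337.77625676]
[0.0067 0.1441 0.0026]
```

>>> play_rows(
  series=[
    [[0.007,0.02,0.003],-0.015,0],
    [[0.007,0.07,0.003],-0.015,0],
    [[0.007,0.11,0.003],-0.015,0.3],
    [[0.007,0.143,0.003],-0.015,0.5],
    [[0.007,0.143,0.003],-0.015,1],
    [[0.007,0.143,0.003],-0.015,1],
    [[0.007,0.143,0.003],-0.015,1],
    [[0.007,0.143,0.003],-0.015,1],
    [[0.007,0.143,0.003],-0.015,1],
    [[0.007,0.143,0.003],-0.015,1],
  ],
)

```text
clock: 2.6
eef_pos: [596.1, -336.8, 62.8]
eef_rot: [-1.57, 0.0, -1.157]
wrist_force: [-0.1, -0.4, 0.4]
finger_gap: 33.2
```

>>> play_rows(
  series=[
    [[0,0,0],0,1],
    [[0,0,0],0,1],
    [[0,0,0],0,1],
    [[0,0,0],0,1],
    [[0,0,0],0.1,1],
    [[0,0,0],0.24,1],
    [[0,0,0],0.38,1],
    [[0,0,0],0.52,1],
    [[0,0,0],0.66,1],
    [[0,0,0],0.8,1],
    [[0,0,0],0.94,1],
    [[0,0,0],1.08,1],
    [[0,0,0],1.22,1],
    [[0,0,0],1.36,1],
    [[0,0,0],1.5,1],
    [[0,0,0],1.64,1],
    [[0,0,0],1.78,1],
    [[0,0,0],1.92,1],
    [[0,0,0],2.02,1],
    [[0,0,0],2.1,1],
  ],
)

```text
clock: 4.6
eef_pos: [596.5, -337.8, 63.2]
eef_rot: [-1.569, 0.002, 3.022]
wrist_force: [1.5, -6.2, 0.9]
finger_gap: 17.1
```

Run:
```python
from h import *
s,R=tool(); print(s["eef_pos"],s["eef_rot"],s["joints"][5],s["moment"],s["wrist_force"],s["finger_gap"])
```

```text
[ 596.49424084 -337.82164027   63.16165247] [-1.56946579e+00  2.29101526e-03  3.02202139e+00] 1.1218095876165728 [-1.14043145 -0.26874214  0.13906502] [ 1.53776884 -6.24671322  0.94529627] 17.059568745808637
```

>>> play_rows(
  series=[
    [[0,0,0],0.06,1],
    [[0,0,0],0.12,1],
    [[0,0,0],0.18,1],
    [[0,0,0],0.22,1],
    [[0,0,0],0.22,1],
  ],
)

```text
clock: 5.1
eef_pos: [596.6, -338.0, 63.1]
eef_rot: [-1.57, 0.003, 2.801]
wrist_force: [0.2, -2.2, 0.1]
finger_gap: 16.7
```

Run:
```python
from h import *
s,R=tool(); print(s["eef_rot"],s["moment"],s["wrist_force"],s["finger_gap"])
```

```text
[-1.56978792  0.00283176  2.80142664] [-0.27679045  0.05244622  0.08050802] [ 0.23228268 -2.18894216  0.12206456] 16.67725679854925
```

>>> play_rows(
  series=[
    [[0,0,0],0.04,1],
    [[0,0,0],0.08,1],
    [[0,0,0],0.12,1],
    [[0,0,0],0.12,1],
  ],
)

```text
clock: 5.5
eef_pos: [596.6, -338.0, 63.2]
eef_rot: [-1.57, 0.003, 2.683]
wrist_force: [-0.6, -1.2, -0.0]
finger_gap: 17.5
```

Run:
```python
from h import *
s,R=tool(); print(s["eef_rot"],s["moment"],s["wrist_force"],s["finger_gap"])
```

```text
[-1.56990594  0.00296113  2.68264659] [-0.10249872  0.18972705  0.63904947] [-0.61416725 -1.22518796 -0.04891696] 17.502336934672112
```

>>> play_rows(
  series=[
    [[0,0,0],0.12,0.5],
    [[0,0,0],0.12,0.3],
    [[0,0,0],0.12,0.3],
    [[0,0,0],0.12,0.3],
    [[0,-0.05,0],0.12,0.3],
    [[0,-0.1,0],0.12,0.2],
    [[0,-0.14,0],0.12,0.2],
    [[0,-0.14,0],0.12,0.2],
  ],
)

```text
clock: 6.3
eef_pos: [597.8, -338.6, 210.2]
eef_rot: [-1.57, 0.013, 2.565]
wrist_force: [-0.3, -0.3, 1.4]
finger_gap: 74.6
```

Run:
```python
from h import *
s,R=tool(); print(s["eef_pos"],s["eef_rot"]); w=cam("wrist"); im=manip.camera("wrist")[:,:,::-1]; t=manip.camera("top")[:,:,::-1]
np.savez("w2.npz",K=w[0],R=w[1],t=w[2]); cv2.imwrite("pics/t2.png",t)
u,v=proj(w,[595.4,-336.6,70])[0].astype(int); print(u,v)
x0,y0=max(u-90,0),max(v-90,0)
a=cv2.resize(im[y0:y0+180,x0:x0+180],(390,390),interpolation=cv2.INTER_CUBIC)
b=cv2.resize(t[185:310,280:405],(390,390),interpolation=cv2.INTER_CUBIC); cv2.imwrite("pics/c2.png",np.hstack([a,b])); print(x0,y0)
```

```text
[ 597.84784832 -338.60545159  210.22656653] [-1.57046905  0.01326093  2.56476074]
311 232
221 142
```

View pics/c2.png

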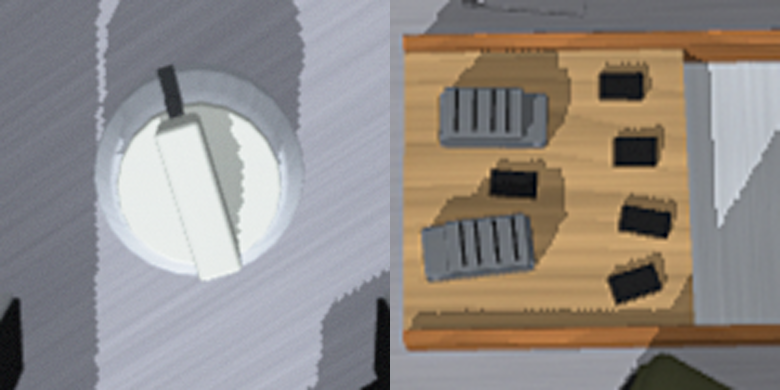

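The cap's pointer stands at the rib, so this pot is shut. The risers and chips have not moved. Next is the board.

>>> play_rows(
  series=[
    [[0.24,-0.02,-0.319],-2.147,0.2],
    [[0.24,-0.02,-0.319],-2.147,0.2],
    [[0.24,-0.02,-0.319],-2.147,0.2],
    [[0.24,-0.02,-0.319],-2.147,0.2],
    [[0.24,-0.02,-0.319],-2.147,0.2],
    [[0.24,-0.02,-0.319],-2.147,0.2],
    [[0.24,-0.02,-0.319],-2.147,0.2],
    [[0.24,-0.02,-0.319],-2.147,0.2],
    [[0.24,-0.02,-0.319],-2.147,0.2],
    [[0.24,-0.02,-0.319],-2.147,0.2],
    [[0.24,-0.02,-0.319],-2.147,0.2],
    [[0.24,-0.02,-0.319],-2.147,0.2],
    [[0.24,-0.02,-0.319],-2.147,0.2],
    [[0.24,-0.02,-0.319],-2.147,0.2],
    [[0.24,-0.02,-0.319],-2.147,0.2],
    [[0.24,-0.02,-0.319],-2.147,0.2],
    [[0.24,-0.02,-0.319],-2.147,0.2],
    [[0.24,-0.02,-0.319],-2.147,0.2],
  ],
)

```text
clock: 8.2
eef_pos: [569.1, 60.6, 221.8]
eef_rot: [-1.569, -0.003, -1.573]
wrist_force: [0.5, 0.1, 0.2]
finger_gap: 74.8
```

Run:
```python
from h import *
s,R=tool(); print(s["eef_pos"],s["eef_rot"],s["joints"]); w=cam("wrist"); im=manip.camera("wrist")[:,:,::-1]
np.savez("w3.npz",K=w[0],R=w[1],t=w[2]); cv2.imwrite("pics/w3.png",im)
```

```text
[569.14402852  60.62727294 221.78688309] [-1.56855578 -0.00266456 -1.57304325] [ 0.04344403  0.33697082  1.43413618 -0.00282172  1.36836992  0.04625234]
```

View pics/w3.png

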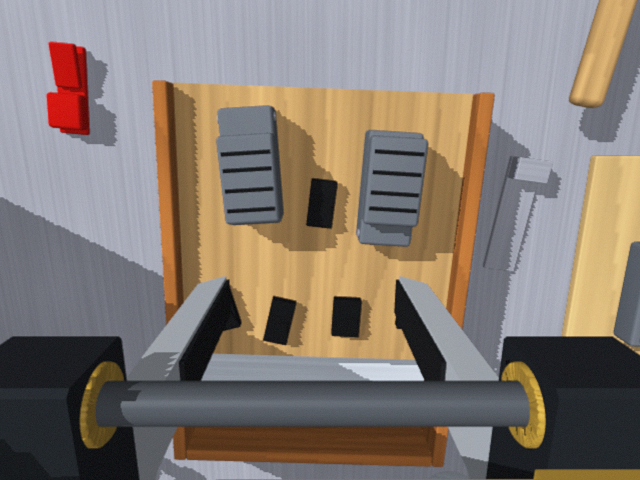

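The wrist view shows the riser tops at (218–282, 134–223) and (360–427, 131–229), with the middle chip between them at (321,203). The four other chips are near the trough.

Run:
```python
from h import *
d=np.load("w3.npz"); w=(d["K"],d["R"],d["t"])
for n,p in dict(B=[(218,137),(276,134),(282,219),(227,223)],T=[(366,131),(427,135),(417,229),(359,225)]).items():
    q=ray(w,p,90)[:,:2]; m=q.mean(0); ax=q[0]+q[1]-q[2]-q[3]
    print(n,q.round(0).tolist(),m.round(1),"len",np.linalg.norm(ax)/2,"wid",np.linalg.norm(q[1]-q[0]),"ang",np.arctan2(ax[1],ax[0]),rel([*m,64]))
print("panel far corners",ray(w,[(171,82),(474,93)],45)[:,:2])
print("chips",ray(w,[(321,203),(280,320),(346,316)],55)[:,:2])
print("tcp proj",proj(w,[[569,61,90]]))
```

```text
B [[501.0, 129.0], [543.0, 131.0], [546.0, 68.0], [505.0, 65.0]] [523.9  98.4] len 62.96665804992357 wid 41.85059903381343 ang 1.6190307917170963 [-0.0381  0.1578 -0.0458]
T [[608.0, 133.0], [652.0, 130.0], [649.0, 60.0], [605.0, 64.0]] [628.4  96.7] len 69.39393579004525 wid 44.091338172595904 ang 1.5267186661546355 [-0.0366  0.1581  0.0587]
panel far corners [[456.78713522 170.71534047]
 [699.51248526 161.8929144 ]]
chips [[576.56201347  74.53019401]
 [540.05722616 -31.66004639]
 [599.29550953 -27.93483556]]
tcp proj [[312.02926407 228.47158256]]
```

>>> play_rows(
  series=[
    [[-0.037,0.02,0.059],0.045,0.35],
    [[-0.037,0.06,0.059],0.045,0.35],
    [[-0.037,0.1,0.059],0.045,0.35],
    [[-0.037,0.135,0.059],0.045,0.35],
    [[-0.037,0.157,0.059],0.045,0.35],
    [[-0.037,0.157,0.059],0.045,0.35],
    [[-0.037,0.157,0.059],0.045,1],
    [[-0.037,0.157,0.059],0.045,1],
    [[-0.037,0.157,0.059],0.045,1],
    [[-0.037,0.157,0.059],0.045,1],
    [[-0.037,0.157,0.059],0.045,1],
    [[-0.037,0.157,0.059],0.045,1],
    [[-0.037,0.157,0.059],0.045,1],
  ],
  squeeze=30,
)

```text
clock: 9.55
eef_pos: [629.5, 97.2, 66.8]
eef_rot: [-1.565, -0.002, -1.618]
wrist_force: [-0.2, 0.1, 7.5]
finger_gap: 42.1
```

>>> play_rows(
  series=[
    [[0,-0.015,0],0,1],
    [[-0.03,-0.02,-0.002],-0.047,1],
    [[-0.07,-0.02,-0.005],-0.047,1],
    [[-0.11,-0.02,-0.01],-0.047,1],
    [[-0.15,-0.02,-0.014],-0.047,1],
    [[-0.19,-0.02,-0.018],-0.047,1],
    [[-0.22,-0.02,-0.018],-0.047,1],
    [[-0.24,-0.02,-0.018],-0.047,1],
    [[-0.24,-0.01,-0.018],-0.047,1],
    [[-0.24,0,-0.018],-0.047,1],
  ],
)

```text
clock: 10.55
eef_pos: [622.9, 337.6, 66.3]
eef_rot: [-1.565, -0.002, -1.571]
wrist_force: [0.9, 0.1, -1.1]
finger_gap: 41.5
```

Run:
```python
from h import *
s,R=tool(); print(s["eef_pos"],s["eef_rot"],s["finger_gap"]); c=cam("top"); w=cam("wrist"); im=manip.camera("wrist")[:,:,::-1];t=manip.camera("top")[:,:,::-1]
np.savez("w4.npz",K=w[0],R=w[1],t=w[2]); cv2.imwrite("pics/w4.png",im); cv2.imwrite("pics/t4.png",t)
hsv=cv2.cvtColor(t,cv2.COLOR_BGR2HSV)
roi=np.zeros(t.shape[:2],bool); roi[195:297,285:380]=1
for a,ce,r in comps(roi&(hsv[...,2]<45),20): print("dark",a,ray(c,ce,55).round(0)[0])
b=cv2.resize(t[185:340,190:380],None,fx=2,fy=2,interpolation=cv2.INTER_CUBIC); a=cv2.resize(im,(413,310)); cv2.imwrite("pics/c4.png",np.hstack([a,b]))
```

```text
[622.88730876 337.56475532  66.31518481] [-1.5648713  -0.00229397 -1.57058583] 41.4762866723817
dark 112 [655. -21.  55.]
dark 117 [598. -29.  55.]
dark 115 [575.  74.  55.]
dark 123 [538. -33.  55.]
dark 133 [486. -20.  55.]
```

View pics/c4.png

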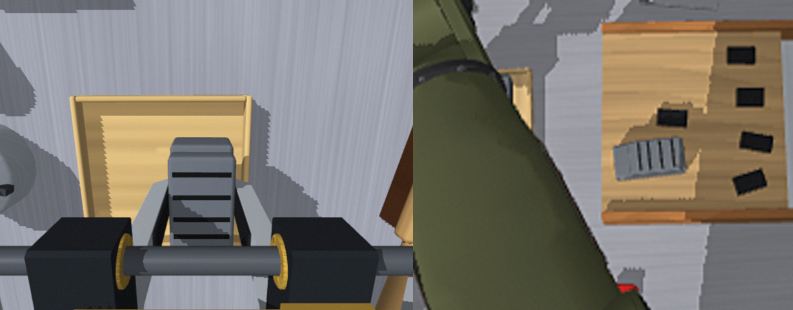

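```bash
python3 - <<'E'
from h import *
d=np.load("w4.npz"); w=(d["K"],d["R"],d["t"])
print(ray(w,np.array([(71,97),(251,97)])*1.55,20)[:,:2].round(0)); E
```

```text
[[517. 400.]
 [663. 400.]]bash: warning: here-document at line 25 delimited by end-of-file (wanted `E')
Traceback (most recent call last):
NameError: name 'E' is not defined
```

>>> play_rows(
  series=[
    [[0,0.02,0],0,1],
    [[0,0.034,0],0,1],
    [[0,0.038,0],0,1],
    [[0,0.038,0],0,1],
    [[0,0.038,0],0,0.4],
    [[0,0.038,0],0,0.4],
    [[0,0.038,0],0,0.4],
    [[0,0.038,0],0,0.4],
    [[0,0,0],0,0.4],
    [[0,-0.04,0],0,0.4],
    [[0,-0.06,0],0,0.4],
    [[0,-0.06,0],0,0.4],
  ],
)

```text
clock: 11.85
eef_pos: [623.3, 337.2, 128.2]
eef_rot: [-1.563, -0.001, -1.572]
wrist_force: [-0.5, -0.0, 0.6]
finger_gap: 56.1
```

>>> play_rows(
  series=[
    [[0.04,0,-0.016],-0.05,0.35],
    [[0.08,0,-0.032],-0.05,0.35],
    [[0.12,0,-0.048],-0.05,0.35],
    [[0.16,0,-0.064],-0.05,0.35],
    [[0.2,0,-0.08],-0.05,0.35],
    [[0.239,0,-0.099],-0.05,0.35],
    [[0.239,0,-0.099],-0.05,0.35],
    [[0.239,0.03,-0.099],-0.05,0.35],
    [[0.239,0.063,-0.099],-0.05,0.35],
    [[0.239,0.063,-0.099],-0.05,0.35],
    [[0.239,0.063,-0.099],-0.05,1],
    [[0.239,0.063,-0.099],-0.05,1],
    [[0.239,0.063,-0.099],-0.05,1],
    [[0.239,0.063,-0.099],-0.05,1],
    [[0.239,0.063,-0.099],-0.05,1],
    [[0.239,0.063,-0.099],-0.05,1],
  ],
)

```text
clock: 13.45
eef_pos: [525.2, 98.4, 66.1]
eef_rot: [-1.561, -0.001, -1.522]
wrist_force: [-1.4, 1.4, 6.7]
finger_gap: 41.9
```

>>> play_rows(
  series=[
    [[0,-0.015,0],0,1],
    [[-0.03,-0.02,0.005],0.048,1],
    [[-0.07,-0.02,0.014],0.048,1],
    [[-0.11,-0.02,0.02],0.048,1],
    [[-0.15,-0.02,0.03],0.048,1],
    [[-0.19,-0.02,0.039],0.048,1],
    [[-0.222,-0.02,0.039],0.048,1],
    [[-0.222,-0.01,0.039],0.048,1],
    [[-0.222,0.01,0.039],0.048,1],
    [[-0.222,0.03,0.039],0.048,1],
    [[-0.222,0.038,0.039],0.048,1],
    [[-0.222,0.038,0.039],0.048,1],
    [[-0.222,0.038,0.039],0.048,0.4],
    [[-0.222,0.038,0.039],0.048,0.4],
    [[-0.222,0.038,0.039],0.048,0.4],
    [[-0.222,0.038,0.039],0.048,0.4],
    [[-0.222,0,0.039],0.048,0.4],
    [[-0.222,-0.05,0.039],0.048,0.4],
    [[-0.222,-0.1,0.039],0.048,0.4],
    [[-0.222,-0.13,0.039],0.048,0.4],
  ],
)

```text
clock: 15.45
eef_pos: [552.5, 322.5, 200.9]
eef_rot: [-1.556, 0.001, -1.57]
wrist_force: [-0.5, 0.6, 0.3]
finger_gap: 56.3
```

>>> play_rows(
  series=[
    [[0,0,-0.03],-0.15,0.3],
    [[0,0,-0.07],-0.3,0.3],
    [[0,0,-0.1],-0.45,0.3],
    [[0,0,-0.129],-0.6,0.3],
    [[0,0,-0.129],-0.75,0.3],
    [[0,0,-0.129],-0.9,0.3],
    [[0,0,-0.129],-1.05,0.3],
    [[0,0,-0.129],-1.16,0.3],
    [[0,0,-0.129],-1.16,0.3],
    [[0,0,-0.129],-1.16,0.3],
  ],
)

```text
clock: 16.45
eef_pos: [423.6, 322.4, 199.2]
eef_rot: [-1.564, -0.013, -0.413]
wrist_force: [0.3, -0.6, -0.0]
finger_gap: 65.7
```

Run:
```python
from h import *
s,R=tool(); print(s["eef_pos"],s["eef_rot"],s["joints"]); w=cam("wrist"); im=manip.camera("wrist")[:,:,::-1]
np.savez("w5.npz",K=w[0],R=w[1],t=w[2]); cv2.imwrite("pics/w5.png",im)
```

```text
[423.55541524 322.36642312 199.1589397 ] [-1.56363827 -0.0126907  -0.41319115] [ 0.58520977  0.25825353  1.58918019 -0.00708515  1.28127456 -0.5704618 ]
```

View pics/w5.png

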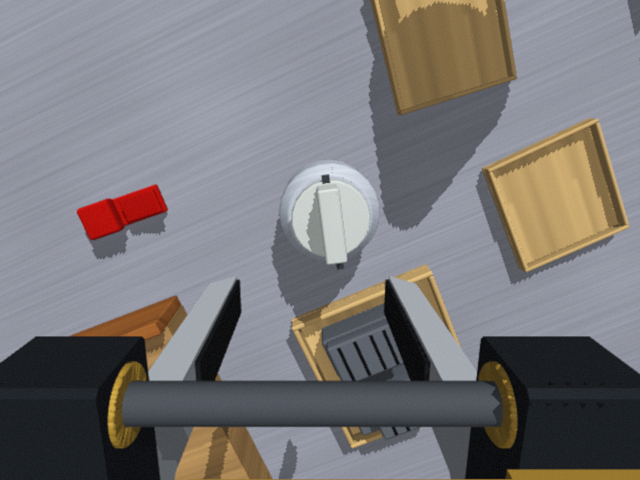

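The bar top runs from (328,184) to (336,263), with the pointer at (325,179) and the rib at (340,266). Both risers are visible in the tray.

Run:
```python
from h import *
d=np.load("w5.npz"); w=(d["K"],d["R"],d["t"])
e=ray(w,[(328.5,184),(336.5,263)],84)[:,:2]; m=e.mean(0); print(e.round(1),m, np.linalg.norm(e[0]-e[1]))
rib=ray(w,[(340,266)],45)[0,:2]; pa=np.arctan2(*(e[0]-e[1])[::-1]); ra=np.arctan2(*(rib-m)[::-1])
print(rib,pa,ra,(pa-ra)%6.283,np.linalg.norm(rib-m))
R=tool()[1]; print("jaw",np.arctan2(R[1,2],R[0,2]),rel([*m,62]))
```

```text
[[395.8 347.7]
 [451.9 330.3]] [423.85518837 339.00839052] 58.67400623659215
[468.55267845 329.12590889] 2.8396167144969917 -0.21759643430984157 3.0572131488068335 45.776949028993904
jaw 1.1579281404318242 [-0.0081  0.1372  0.0144]
```

Run:
```python
from h import *
d=np.load("w5.npz"); w=(d["K"],d["R"],d["t"]); c=cam("top")
for z in (0,45,58): print(z,ray(w,[(330,210),(330,218)],z)[:,:2].round(1).tolist(), ray(c,[(190+74/2.42,180+310/2.42)],z)[0,:2].round(1))
print("proj top of wrist est",(proj(c,[[423.9,339,84],[395.8,347.7,84],[451.9,330.3,84],[421,327,84]])-[190,180])*2.42)
t=cv2.imread("pics/top0.png")[275:335,190:250]; tt=manip.camera("top")[275:335,190:250,::-1]
cv2.imwrite("pics/c5.png",np.hstack([cv2.resize(x,(390,390),interpolation=cv2.INTER_CUBIC) for x in (t,cv2.imread("pics/w5.png")[160:280,270:390])]))
```

```text
0 [[430.5, 338.6], [437.3, 335.6]] [426.5 343.3]
45 [[421.3, 340.1], [427.4, 337.5]] [422.6 333.9]
58 [[418.6, 340.6], [424.5, 338.1]] [421.5 331.2]
proj top of wrist est [[ 60.8434688  306.04824849]
 [ 52.33222185 334.45517017]
 [ 69.26014104 278.0567312 ]
 [ 72.7005013  308.27944931]]
```

View pics/c5.png

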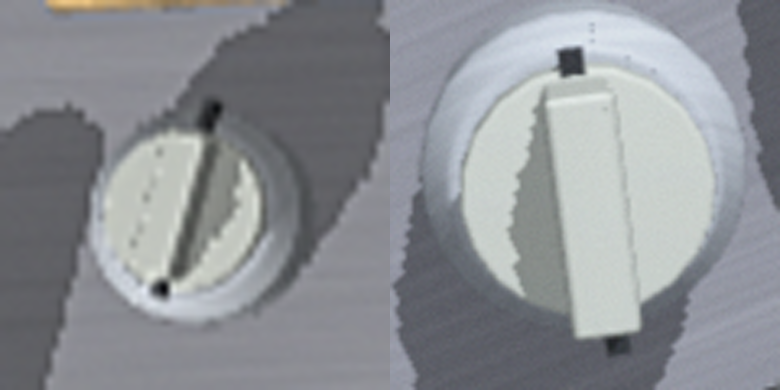

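>>> play_rows(
  series=[
    [[-0.006,0.02,0.014],-0.115,0.3],
    [[-0.006,0.07,0.014],-0.115,0.3],
    [[-0.006,0.11,0.014],-0.115,0.4],
    [[-0.006,0.136,0.014],-0.115,0.5],
    [[-0.006,0.136,0.014],-0.115,1],
    [[-0.006,0.136,0.014],-0.115,1],
    [[-0.006,0.136,0.014],-0.115,1],
    [[-0.006,0.136,0.014],-0.115,1],
    [[-0.006,0.136,0.014],-0.115,1],
    [[-0.006,0.136,0.014],-0.115,1],
    [[-0.006,0.136,0.014],-0.115,1],
    [[-0.006,0.136,0.014],-0.115,1],
  ],
)

```text
clock: 17.75
eef_pos: [425.9, 338.0, 63.7]
eef_rot: [-1.564, -0.014, -0.297]
wrist_force: [-0.9, 1.6, 5.5]
finger_gap: 15.9
```

Run:
```python
from h import *
s,R=tool(); print(s["eef_pos"],s["eef_rot"],s["moment"],s["wrist_force"],s["finger_gap"],s["joints"][5])
```

```text
[425.85902263 338.00518596  63.65434567] [-1.56446239 -0.01392597 -0.29742097] [ 0.05254134 -0.03658829  0.13344845] [-0.94878341  1.61690191  5.48630117] 15.941803742749494 -0.6619373809689273
```

Gripped. I turn it in steps of 0.14 rad.

>>> play_rows(
  series=[
    [[0,0,0],0.14,1],
    [[0,0,0],0.28,1],
    [[0,0,0],0.42,1],
    [[0,0,0],0.56,1],
    [[0,0,0],0.7,1],
    [[0,0,0],0.84,1],
    [[0,0,0],0.98,1],
    [[0,0,0],1.12,1],
    [[0,0,0],1.26,1],
    [[0,0,0],1.4,1],
    [[0,0,0],1.54,1],
    [[0,0,0],1.68,1],
    [[0,0,0],1.82,1],
    [[0,0,0],1.96,1],
    [[0,0,0],2.1,1],
    [[0,0,0],2.24,1],
    [[0,0,0],2.38,1],
    [[0,0,0],2.52,1],
    [[0,0,0],2.66,1],
    [[0,0,0],2.8,1],
  ],
)

```text
clock: 19.75
eef_pos: [426.3, 337.9, 63.7]
eef_rot: [-1.572, 0.016, -3.103]
wrist_force: [4.9, -0.1, 1.0]
finger_gap: 15.8
```

>>> play_rows(
  series=[
    [[0,0,0],0.08,1],
    [[0,0,0],0.16,1],
    [[0,0,0],0.24,1],
    [[0,0,0],0.28,1],
    [[0,0,0],0.28,1],
  ],
)

```text
clock: 20.25
eef_pos: [426.4, 337.8, 63.7]
eef_rot: [-1.576, 0.015, 2.9]
wrist_force: [2.2, 0.7, 1.1]
finger_gap: 16.1
```

Run:
```python
from h import *
s,R=tool(); print(s["eef_pos"],s["eef_rot"],s["moment"],s["wrist_force"],s["finger_gap"],s["joints"][5])
```

```text
[426.40054077 337.79050506  63.67529764] [-1.57623522  0.01537106  2.8999251 ] [-0.14398355 -0.03329539  0.56305054] [2.15172376 0.6791442  1.14367834] 16.067157194930385 2.424033873335418
```

>>> play_rows(
  series=[
    [[0,0,0],0.04,1],
    [[0,0,0],0.06,1],
    [[0,0,0],0.06,1],
    [[0,0,0],0.06,0.3],
    [[0,0,0],0.06,0.3],
    [[0,0,0],0.06,0.3],
    [[0,0,0],0.06,0.3],
    [[0,-0.04,0],0.06,0.3],
    [[0,-0.09,0],0.06,0.3],
    [[0,-0.14,0],0.06,0.3],
    [[0,-0.14,0],0.06,0.3],
  ],
)

```text
clock: 21.35
eef_pos: [426.0, 338.9, 210.4]
eef_rot: [-1.586, 0.022, 2.84]
wrist_force: [0.2, 0.2, -0.7]
finger_gap: 65.6
```

Run:
```python
from h import *
s,R=tool(); print(s["eef_pos"],s["eef_rot"],s["joints"]); w=cam("wrist"); im=manip.camera("wrist")[:,:,::-1]; t=manip.camera("top")[:,:,::-1]
np.savez("w6.npz",K=w[0],R=w[1],t=w[2]); cv2.imwrite("pics/t6.png",t)
u,v=proj(w,[424,338,70])[0].astype(int); a=cv2.resize(im[max(v-90,0):v+90,max(0,u-90):u+90],(390,390)); b=cv2.resize(t[185:310,280:405],(390,390),interpolation=cv2.INTER_CUBIC); cv2.imwrite("pics/c6.png",np.hstack([a,b]))
c=cam("top"); hsv=cv2.cvtColor(t,cv2.COLOR_BGR2HSV)
roi=np.zeros(t.shape[:2],bool); roi[195:297,285:380]=1
for a,ce,r in comps(roi&(hsv[...,2]<45),20): print("dark",a,ray(c,ce,55).round(0)[0])
print("to scraper",rel([428,-331,180]))
```

```text
[425.96005768 338.85392343 210.44088854] [-1.58559559  0.02163847  2.83990798] [ 0.60869175  0.26862381  1.54948706 -0.00831353  1.29852868  2.48314837]
dark 96 [655. -23.  55.]
dark 117 [598. -29.  55.]
dark 109 [576.  73.  55.]
dark 122 [538. -34.  55.]
dark 122 [487. -21.  55.]
to scraper [-0.2017  0.0226  0.6376]
```

View pics/c6.png

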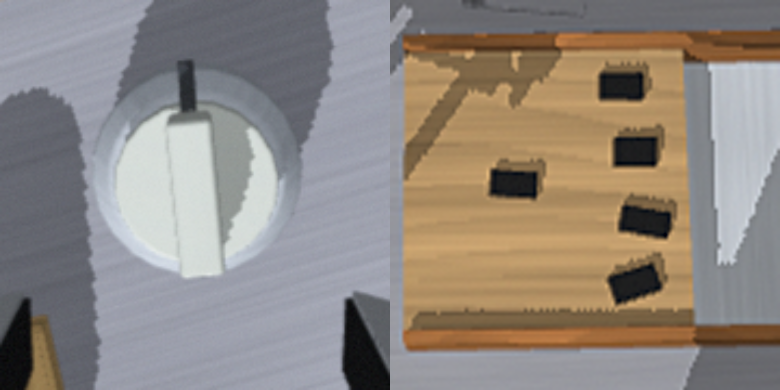

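Pot b's pointer stands at its rib, and the board now holds only the five chips. On to the scraper.

>>> play_rows(
  series=[
    [[-0.2,0,0.638],-1.908,0.2],
    [[-0.2,0,0.638],-1.908,0.2],
    [[-0.2,0,0.638],-1.908,0.2],
    [[-0.2,0,0.638],-1.908,0.2],
    [[-0.2,0,0.638],-1.908,0.2],
    [[-0.2,0,0.638],-1.908,0.2],
    [[-0.2,0,0.638],-1.908,0.2],
    [[-0.2,0,0.638],-1.908,0.2],
    [[-0.2,0,0.638],-1.908,0.2],
    [[-0.2,0,0.638],-1.908,0.2],
    [[-0.2,0,0.638],-1.908,0.2],
    [[-0.2,0,0.638],-1.908,0.2],
    [[-0.2,0,0.638],-1.908,0.2],
    [[-0.2,0,0.638],-1.908,0.2],
    [[-0.2,0,0.638],-1.908,0.2],
    [[-0.2,0,0.638],-1.908,0.2],
    [[-0.2,0,0.638],-1.908,0.2],
    [[-0.2,0,0.638],-1.908,0.2],
    [[-0.2,0,0.638],-1.908,0.2],
  ],
)

```text
clock: 23.35
eef_pos: [426.0, -329.5, 202.3]
eef_rot: [-1.553, 0.002, -1.534]
wrist_force: [0.4, -0.3, -0.1]
finger_gap: 75.2
```

Run:
```python
from h import *
s,R=tool(); print(s["eef_pos"],s["eef_rot"],R.round(3),s["joints"]); w=cam("wrist"); im=manip.camera("wrist")[:,:,::-1]
np.savez("w7.npz",K=w[0],R=w[1],t=w[2]); cv2.imwrite("pics/w7.png",im)
```

```text
[ 426.04178669 -329.52614002  202.34579883] [-1.55318226  0.00245215 -1.53430359] [[ 0.036  0.018  0.999]
 [-0.999  0.003  0.036]
 [-0.002 -1.     0.018]] [-0.73341517  0.26993818  1.56686489  0.0145761   1.29387704 -0.77379489]
```

View pics/w7.png

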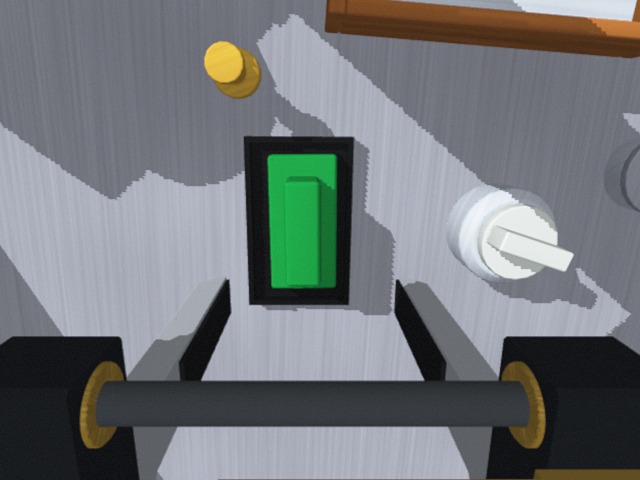

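The grip top spans (284–319, 181–284) and the foot (268–336, 154–289), both inside the rest at (245–352, 137–304).

Run:
```python
from h import *
d=np.load("w7.npz"); w=(d["K"],d["R"],d["t"])
for n,p,z in (("grip",[(285,181),(318,181),(319,284),(285,284)],71),("foot",[(268,154),(336,154),(335,289),(271,289)],29),("rest",[(245,137),(353,137),(349,304),(249,304)],14)):
    q=ray(w,p,z)[:,:2]; m=q.mean(0); ax=q[0]+q[1]-q[2]-q[3]; print(n,q.round(0).tolist(),m.round(1),np.linalg.norm(ax)/2,np.linalg.norm(q[1]-q[0]),np.arctan2(-ax[0],ax[1]))
    if n=="grip": print(rel([*m,44]))
```

```text
grip [[407.0, -293.0], [431.0, -292.0], [435.0, -373.0], [408.0, -374.0]] [ 420.2 -333. ] 80.79417283894983 24.36645750104614 0.034990202350219664
[ 0.0034  0.1584 -0.0089]
foot [[390.0, -276.0], [446.0, -274.0], [452.0, -393.0], [394.0, -395.0]] [ 420.6 -334.5] 118.6698085350461 56.08838759013926 0.037962497870475655
rest [[369.0, -264.0], [461.0, -260.0], [467.0, -413.0], [373.0, -416.0]] [ 417.6 -338.3] 152.96261762515925 91.92811431790662 0.028641162294100832
```

>>> play_rows(
  series=[
    [[0.004,0.03,-0.009],0,0.45],
    [[0.004,0.07,-0.009],0,0.45],
    [[0.004,0.11,-0.009],0,0.45],
    [[0.004,0.15,-0.009],0,0.45],
    [[0.004,0.168,-0.009],0,0.45],
    [[0.004,0.168,-0.009],0,0.45],
    [[0.004,0.168,-0.009],0,1],
    [[0.004,0.168,-0.009],0,1],
    [[0.004,0.168,-0.009],0,1],
    [[0.004,0.168,-0.009],0,1],
    [[0.004,0.168,-0.009],0,1],
    [[0.004,0.168,-0.009],0,1],
    [[0.004,0.168,-0.009],0,1],
  ],
  squeeze=55,
)

```text
clock: 24.7
eef_pos: [420.7, -333.8, 35.7]
eef_rot: [-1.552, 0.001, -1.534]
wrist_force: [-0.4, 1.8, 7.0]
finger_gap: 27.8
```

Run:
```python
from h import *
s,R=tool(); print(s["eef_pos"],s["eef_rot"],R[:,1].round(3),s["wrist_force"],s["finger_gap"])
```

```text
[ 420.73910516 -333.82417786   35.69612263] [-1.55161150e+00  8.87588502e-04 -1.53385007e+00] [ 0.019  0.002 -1.   ] [-0.36926836  1.8183593   6.96841858] 27.760795252948412
```

>>> play_rows(
  series=[
    [[0,-0.04,0],0,1],
    [[0,-0.08,0],0,1],
    [[0,-0.095,0],0,1],
    [[-0.03,-0.095,0.01],-0.1,1],
    [[-0.07,-0.095,0.025],-0.2,1],
    [[-0.11,-0.095,0.04],-0.3,1],
    [[-0.15,-0.095,0.055],-0.42,1],
    [[-0.19,-0.095,0.07],-0.54,1],
    [[-0.23,-0.095,0.085],-0.66,1],
    [[-0.27,-0.095,0.1],-0.78,1],
    [[-0.31,-0.095,0.115],-0.9,1],
    [[-0.35,-0.095,0.13],-1.02,1],
    [[-0.39,-0.095,0.145],-1.14,1],
    [[-0.43,-0.095,0.16],-1.26,1],
    [[-0.46,-0.095,0.17],-1.38,1],
    [[-0.474,-0.095,0.176],-1.492,1],
    [[-0.474,-0.095,0.176],-1.492,1],
    [[-0.474,-0.095,0.176],-1.492,1],
  ],
)

```text
clock: 26.5
eef_pos: [576.9, 145.8, 134.4]
eef_rot: [-1.569, -0.019, -0.045]
wrist_force: [0.9, -0.2, -3.2]
finger_gap: 27.5
```

Run:
```python
from h import *
s,R=tool(); print(s["eef_pos"],s["eef_rot"],R.round(3),s["wrist_force"],s["finger_gap"])
t=manip.camera("top")[:,:,::-1]; si=manip.camera("side")[:,:,::-1]; c=cam("top")
hsv=cv2.cvtColor(t,cv2.COLOR_BGR2HSV); roi=np.zeros(t.shape[:2],bool); roi[195:297,285:380]=1
for a,ce,r in comps(roi&(hsv[...,2]<45),20): print("dark",a,ray(c,ce,55).round(0)[0])
cv2.imwrite("pics/c8.png",np.hstack([cv2.resize(t[180:310,270:430],(400,325),interpolation=cv2.INTER_CUBIC),cv2.resize(si[130:390,200:520],(400,325))]))
print("S0",rel([577.2,145.9,77]),"E0",rel([567.8,-78.9,77]))
```

```text
[576.93960231 145.80042981 134.36827892] [-1.56868195 -0.01862288 -0.04460255] [[ 0.999  0.019  0.045]
 [-0.045  0.001  0.999]
 [ 0.019 -1.     0.002]] [ 0.87405232 -0.22617216 -3.21647907] 27.48612177101533
dark 45 [662.  72.  55.]
dark 34 [656.  53.  55.]
dark 96 [655. -23.  55.]
dark 26 [631. 126.  55.]
dark 117 [598. -29.  55.]
dark 201 [576.  86.  55.]
dark 121 [538. -34.  55.]
dark 128 [486. -21.  55.]
S0 [-0.001   0.0576  0.0006] E0 [-2.000e-04  5.710e-02 -2.244e-01]
```

View pics/c8.png

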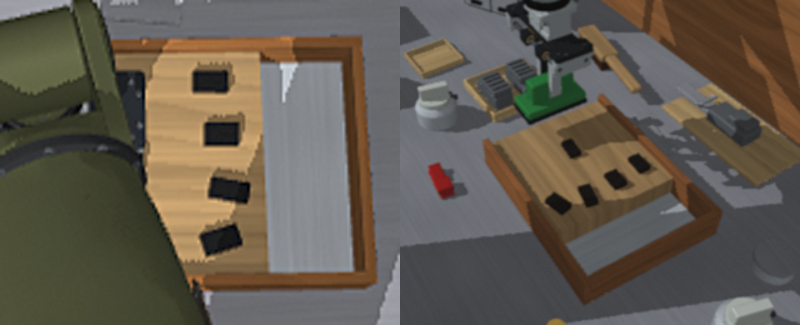

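The scraper is held (gap 27.5) above the +y end of the panel. The five chips lie as before and both risers are in the tray. First, the centre pass.

>>> play_rows(
  series=[
    [[0,0.03,0],0,1],
    [[0,0.05,0],0,1],
    [[0,0.057,0],0,1],
    [[0,0.057,0],0,1],
    [[0,0.057,-0.02],0,1],
    [[0,0.057,-0.04],0,1],
    [[0,0.057,-0.06],0,1],
    [[0,0.057,-0.08],0,1],
    [[0,0.057,-0.1],0,1],
    [[0,0.057,-0.12],0,1],
    [[0,0.057,-0.14],0,1],
    [[0,0.057,-0.16],0,1],
    [[0,0.057,-0.18],0,1],
    [[0,0.057,-0.2],0,1],
    [[0,0.057,-0.22],0,1],
    [[0,0.057,-0.225],0,1],
    [[0,0.057,-0.225],0,1],
    [[0,0.04,-0.225],0,1],
    [[0,0.01,-0.225],0,1],
    [[0,0.005,-0.225],0,1],
  ],
)

```text
clock: 28.6
eef_pos: [568.4, -79.0, 132.5]
eef_rot: [-1.569, -0.024, -0.045]
wrist_force: [1.2, 0.1, -2.3]
finger_gap: 27.6
```

Run:
```python
from h import *
s,R=tool(); print(s["eef_pos"],s["eef_rot"],R[:,1].round(3),s["wrist_force"],s["finger_gap"])
t=manip.camera("top")[:,:,::-1]; si=manip.camera("side")[:,:,::-1]
cv2.imwrite("pics/c9.png",np.hstack([cv2.resize(t[180:310,270:430],(400,325),interpolation=cv2.INTER_CUBIC),cv2.resize(si[130:390,200:520],(400,325))]))
for p in ([631.1,143.6],[621.7,-81.2],[523.3,148.2],[513.8,-76.6]): print(rel([*p,77.5]))
```

```text
[568.44033793 -78.99007616 132.5328507 ] [-1.56919112 -0.02423168 -0.0447285 ] [ 0.024  0.001 -1.   ] [ 1.15196841  0.10719252 -2.26482325] 27.63736097529647
[0.0526 0.0538 0.2251]
[0.0532 0.0533 0.0001]
[-0.0553  0.0515  0.2249]
[-0.0547  0.0511 -0.0001]
```

View pics/c9.png

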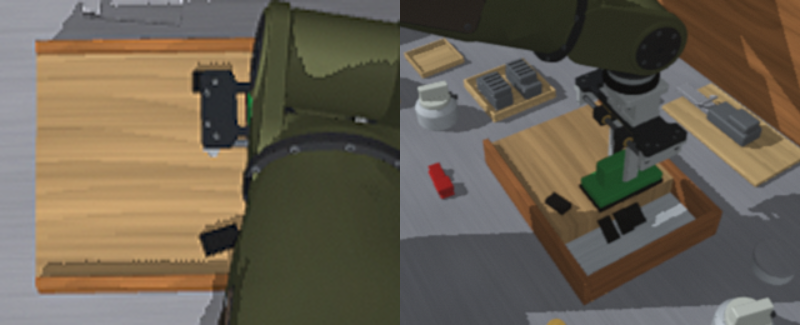

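Chips 2–4 went over into the trough and the side chip is untouched. Next, the +x lane.

>>> play_rows(
  series=[
    [[0.02,0,0.045],0,1],
    [[0.04,0,0.09],0,1],
    [[0.053,0,0.135],0,1],
    [[0.053,0,0.18],0,1],
    [[0.053,0,0.225],0,1],
    [[0.053,0.02,0.225],0,1],
    [[0.053,0.045,0.225],0,1],
    [[0.053,0.053,0.225],0,1],
    [[0.053,0.053,0.205],0,1],
    [[0.053,0.053,0.185],0,1],
    [[0.053,0.053,0.165],0,1],
    [[0.053,0.053,0.145],0,1],
    [[0.053,0.053,0.125],0,1],
    [[0.053,0.053,0.105],0,1],
    [[0.053,0.053,0.085],0,1],
    [[0.053,0.053,0.065],0,1],
    [[0.053,0.053,0.045],0,1],
    [[0.053,0.053,0.025],0,1],
    [[0.053,0.053,0.005],0,1],
    [[0.053,0.053,0],0,1],
  ],
)

```text
clock: 30.7
eef_pos: [621.0, -83.0, 77.4]
eef_rot: [-1.569, -0.02, -0.047]
wrist_force: [0.4, 0.8, -2.6]
finger_gap: 27.2
```

>>> play_rows(
  series=[
    [[0,0,0],0,1],
    [[0,-0.02,0],0,1],
    [[0,-0.05,0],0,1],
    [[0,-0.05,0],0,1],
  ],
)

```text
clock: 31.1
eef_pos: [621.7, -82.5, 131.1]
eef_rot: [-1.57, -0.026, -0.046]
wrist_force: [0.0, 0.7, -2.0]
finger_gap: 27.7
```

Run:
```python
from h import *
s,R=tool(); print(s["eef_pos"],s["eef_rot"],R[:,1].round(3),s["wrist_force"],s["finger_gap"])
for p in ([523.3,148.2],[513.8,-76.6]): print(rel([*p,78]))
```

```text
[621.66874802 -82.45216815 131.06103951] [-1.56953909 -0.02600118 -0.0460317 ] [ 0.026  0.    -1.   ] [ 0.04579199  0.73040624 -1.9854022 ] 27.674941083233357
[-0.1102  0.0505  0.2258]
[-0.1094  0.0502  0.0008]
```

>>> play_rows(
  series=[
    [[-0.03,0,0.045],0,1],
    [[-0.06,0,0.09],0,1],
    [[-0.09,0,0.135],0,1],
    [[-0.11,0,0.18],0,1],
    [[-0.11,0,0.226],0,1],
    [[-0.11,0.02,0.226],0,1],
    [[-0.11,0.043,0.226],0,1],
    [[-0.11,0.05,0.226],0,1],
    [[-0.11,0.05,0.205],0,1],
    [[-0.11,0.05,0.185],0,1],
    [[-0.11,0.05,0.165],0,1],
    [[-0.11,0.05,0.145],0,1],
    [[-0.11,0.05,0.125],0,1],
    [[-0.11,0.05,0.105],0,1],
    [[-0.11,0.05,0.085],0,1],
    [[-0.11,0.05,0.065],0,1],
    [[-0.11,0.05,0.045],0,1],
    [[-0.11,0.05,0.025],0,1],
    [[-0.11,0.05,0.005],0,1],
    [[-0.11,0.05,0],0,1],
  ],
)

```text
clock: 33.1
eef_pos: [513.0, -78.9, 78.2]
eef_rot: [-1.57, -0.026, -0.048]
wrist_force: [-0.1, 0.1, -2.9]
finger_gap: 27.8
```

>>> play_rows(
  series=[
    [[0,0,0],0,1],
    [[0,-0.02,0],0,1],
    [[0,-0.05,0],0,1],
    [[0,-0.05,0.04],0,1],
    [[0,-0.07,0.08],0,1],
    [[0,-0.07,0.12],0,1],
    [[0,-0.07,0.16],0,1],
    [[0,-0.07,0.2],0,1],
    [[0,-0.07,0.24],0,1],
    [[0,-0.07,0.24],0,1],
  ],
)

```text
clock: 34.1
eef_pos: [521.9, 165.5, 148.3]
eef_rot: [-1.569, -0.026, -0.044]
wrist_force: [0.4, -0.6, -3.0]
finger_gap: 27.6
```

Run:
```python
from h import *
s,R=tool(); print(s["eef_pos"],s["eef_rot"],R[:,1].round(3),s["wrist_force"],s["finger_gap"])
t=manip.camera("top")[:,:,::-1]; si=manip.camera("side")[:,:,::-1]
cv2.imwrite("pics/c10.png",np.hstack([cv2.resize(t[180:310,270:430],(400,325),interpolation=cv2.INTER_CUBIC),cv2.resize(si[130:390,200:520],(400,325))]))
print(rel([417.8,-337.5,130]),R.round(3))
```

```text
[521.91734486 165.49650204 148.33377428] [-1.56880934 -0.02592119 -0.0435864 ] [ 0.026  0.001 -1.   ] [ 0.38794187 -0.57756765 -2.97988506] 27.55678846289766
[-0.0818  0.0157 -0.5038] [[ 0.999  0.026  0.044]
 [-0.044  0.001  0.999]
 [ 0.026 -1.     0.002]]
```

View pics/c10.png

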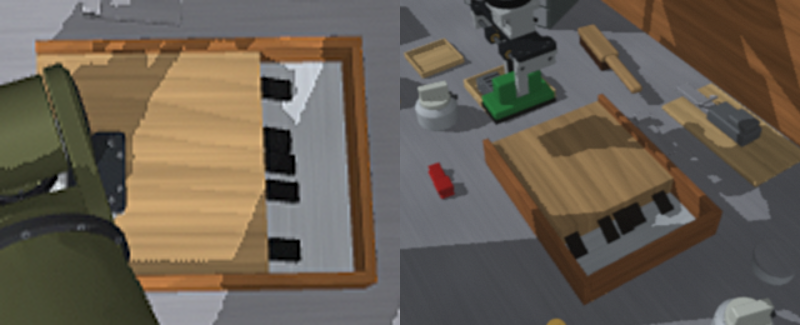

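All five chips are in the trough, the panel is clear, and the scraper is in hand. I return it to the rest.

>>> play_rows(
  series=[
    [[-0.006,0.008,-0.04],0.1,1],
    [[-0.013,0.008,-0.08],0.22,1],
    [[-0.019,0.008,-0.12],0.34,1],
    [[-0.026,0.008,-0.16],0.46,1],
    [[-0.032,0.008,-0.2],0.58,1],
    [[-0.038,0.008,-0.24],0.7,1],
    [[-0.045,0.008,-0.28],0.82,1],
    [[-0.051,0.008,-0.32],0.94,1],
    [[-0.058,0.008,-0.36],1.06,1],
    [[-0.064,0.008,-0.4],1.18,1],
    [[-0.07,0.008,-0.44],1.3,1],
    [[-0.077,0.008,-0.48],1.42,1],
    [[-0.081,0.008,-0.503],1.495,1],
    [[-0.081,0.008,-0.503],1.495,1],
    [[-0.081,0.008,-0.503],1.495,1],
    [[-0.081,0.008,-0.503],1.495,1],
  ],
)

```text
clock: 35.8
eef_pos: [418.3, -336.1, 137.7]
eef_rot: [-1.545, -0.001, -1.54]
wrist_force: [0.6, 0.1, -2.8]
finger_gap: 27.8
```

Run:
```python
from h import *
s,R=tool(); print(s["eef_pos"],s["eef_rot"],R[:,1].round(3),s["wrist_force"],s["finger_gap"])
w=cam("wrist"); im=manip.camera("wrist")[:,:,::-1]; np.savez("w11.npz",K=w[0],R=w[1],t=w[2]); cv2.imwrite("pics/w11.png",im)
print(rel([419,-336.5,36]))
print("rest expected px",proj(w,[[369,-264,14],[461,-260,14],[467,-413,14],[373,-416,14]]).round(0).tolist())
```

```text
[ 418.2966175  -336.10246766  137.65404846] [-1.54542349e+00 -7.15286257e-04 -1.53955266e+00] [ 0.025  0.    -1.   ] [ 0.55095564  0.06365629 -2.77429819] 27.756675020842806
[ 0.0004  0.1017 -0.0021]
rest expected px [[241.0, 129.0], [372.0, 128.0], [367.0, 327.0], [248.0, 329.0]]
```

View pics/w11.png

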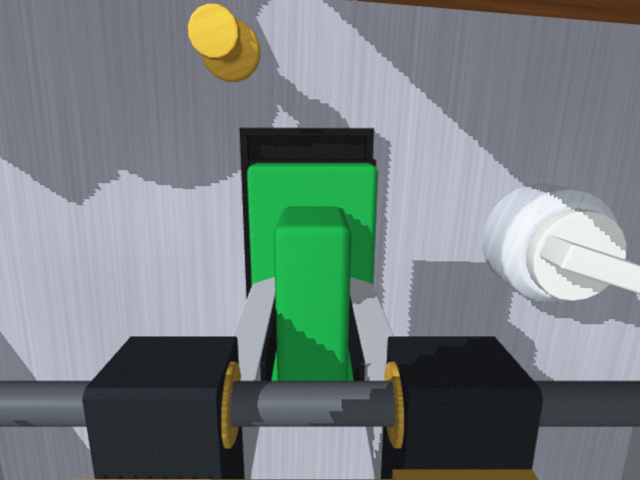

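The rest's outline at (241–372, 129) is where predicted, and the scraper is upright above it. Lowering.

>>> play_rows(
  series=[
    [[0,0.03,-0.001],0,1],
    [[0,0.06,-0.001],0,1],
    [[0,0.08,-0.002],0,1],
    [[0,0.092,-0.002],0,1],
    [[0,0.098,-0.002],0,1],
    [[0,0.102,-0.002],0,1],
    [[0,0.102,-0.002],0,1],
  ],
)

```text
clock: 36.55
eef_pos: [419.7, -336.3, 36.5]
eef_rot: [-1.544, -0.002, -1.539]
wrist_force: [0.5, 0.2, -2.4]
finger_gap: 28.0
```

>>> play_rows(
  series=[
    [[0,0.001,0],0,1],
    [[0,0.001,0],0,0.45],
    [[0,0.001,0],0,0.45],
    [[0,0.001,0],0,0.45],
    [[0,0.001,0],0,0.45],
    [[0,-0.02,0],0,0.45],
    [[0,-0.06,0],0,0.45],
    [[0,-0.11,0],0,0.45],
    [[0,-0.16,0],0,0.45],
    [[0,-0.17,0],0,0.45],
    [[0.0,-0.17,0],0,0.45],
  ],
)

```text
clock: 37.65
eef_pos: [415.5, -336.5, 208.0]
eef_rot: [-1.542, -0.004, -1.539]
wrist_force: [-0.6, -0.2, -1.3]
finger_gap: 51.8
```

>>> play_rows(
  series=[
    [[0.05,0,-0.04],0,0.3],
    [[0.1,0,-0.08],0,0.3],
    [[0.14,0,-0.12],0,0.3],
    [[0.18,0,-0.16],0,0.3],
    [[0.18,0,-0.2],0,0.3],
    [[0.18,0,-0.22],0,0.3],
    [[0.18,0,-0.22],0,0.3],
  ],
)

```text
clock: 38.35
eef_pos: [197.1, -524.0, 199.5]
eef_rot: [-1.544, -0.0, -1.544]
wrist_force: [0.5, 0.4, -0.5]
finger_gap: 65.9
```

Run:
```python
from h import *
s,R=tool(); print(s["clock"],s["eef_pos"],s["wrist_force"],s["finger_gap"])
t=manip.camera("top")[:,:,::-1]; si=manip.camera("side")[:,:,::-1]
cv2.imwrite("pics/c12.png",np.hstack([cv2.resize(t[170:340,185:525],(480,240),interpolation=cv2.INTER_CUBIC),cv2.resize(si[150:480,150:590],(320,240))]))
hsv=cv2.cvtColor(t,cv2.COLOR_BGR2HSV); g=(hsv[...,0]>45)&(hsv[...,0]<75)&(hsv[...,1]>150)
for a,ce,r in comps(g,50): print("green",a,ray(cam("top"),cv2.boxPoints(r),29).round(0).tolist())
```

```text
38.35 [ 197.06894348 -524.00603726  199.51966957] [ 0.47396624  0.4409713  -0.53316832] 65.87346251067805
green 1064 [[448.0, -273.0, 29.0], [451.0, -397.0, 29.0], [391.0, -394.0, 29.0], [388.0, -271.0, 29.0]]
```

View pics/c12.png

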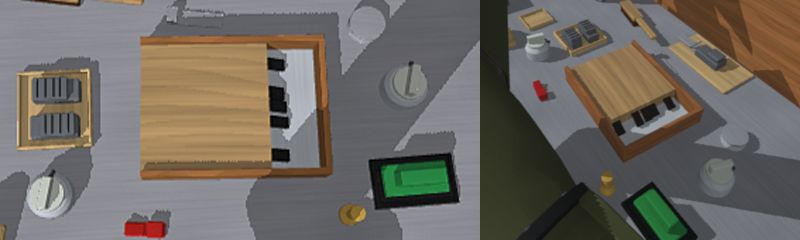

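```bash
python3 -c "
from cell import manip; print(manip.sign_off())"
```

```text
the job is handed in; nothing more can be done
None
```

The board is cleared and the job is handed in, at about 38 s on the robot's clock. `sign_off()` gives no verdict.

- **Risers and caps:** I put both risers into the largest plywood tray, then turned both pot caps clockwise until the turning moment rose sharply.
- **Wiping:** I took the scraper from its rest and pushed the chips into the trough in three passes: centre, +x side, then −x side. The gripper itself was kept away from the chips.
- **Scraper:** It is back upright in the black rest and released, with the arm moved clear.

**Last checks:**
- The final top and side pictures show both risers side by side in the tray and the panel empty.
- All five chips are in the trough, with two overlapping. I did not check whether each lies flat on the trough floor.
- Both cap pointers stood at their ribs in the wrist pictures taken just after closing.
- The scraper foot measures about 60 x 124 mm, against a true 60 x 120, and sits inside the rest.
- The buckle, setter, wax tin and strap plate were not handled, and I saw nothing out of place.

**Disagreements on the way:**
- My first top-view reading of the second pot's bar was about 12 mm off, because I took its shaded side for its top. I used the wrist-camera position, which fitted a second look at the top picture.
- Pot a needed about 0.1 rad more turning than I had measured.
- The tool drifted to about 0.025 rad of tilt during the run, which I allowed for when setting the scraper's height.

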